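# Put the stray tenons away in the rotary sorter

## Robot

A 6-joint arm with a two-finger parallel gripper is mounted at the origin on the work surface. World frame = base frame: x ahead of the robot, y to its left, z up, the work surface at z = 0. Lengths are in m, angles in rad, forces in N, time in s.
With the tool pointing down it reaches from about 0.225 to 0.875 m from the base axis. Payload 3.4 kg.
Tool frame: the origin (TCP) lies between the finger pads; the fingertips stand 17 mm ahead of it and the grasp point (between the pads) lies 2 mm behind it; y points along the fingers, z is the direction in which the jaws open and shut, and the axes are right-handed (so a half turn about y gives the same grasp; the last joint's range is limited). The gripper opens to 85 mm and grips with 20 to 120 N. Pads are 22 mm wide; open, the fingers measure 114 mm over their backs; the gripper's body (76 mm by 85 mm) begins 54 mm behind the grasp point. The pads swing forward as they close: fully open they stand 13 mm farther back than shut.
Start: joints at [1.011, 0.276, 1.505, -0, 1.361, -0.121], TCP at [0.244, 0.521, 0.248] pointing down, gripper open.
Joint ranges: [-2.89, 2.89], [-0.75, 2.08], [0.22, 2.7], [-1.18, 4.32], [0.11, 2.71], [-2.7, 2.7]. Speed limits (rad/s): [2.57, 2.57, 3.14, 3.14, 3.14, 3.14].

## Interface

Orientations are given as a unit quaternion [w, x, y, z].
In Python, from rig import manip, get_image, camera_model, sign_off, spot_in, silhouettes, spot_point gives the robot as it stands.
- The arm moves only by the tool jog_arm, never from a script. Its argument "targets" is a list of rows, each a list of 3 entries, a list of its own where there are three numbers: the finger opening in m, from 0 to 0.0854, then the shift along the world's x, y, z in m, then the turn about the world's z in rad. In form: [[claw, [x, y, z], spin], ...]. A call has 1 to 10 rows; each row shifts and turns the commanded pose from where the row before left it; what a row does not reach is not made up. A row lasts 1/8 s, in which the tool goes at most 62.5 mm and 10.7 degrees, less where a joint would pass 70% of its speed; a pose out of reach is approached as far as the arm can. A call with a gripper value outside its range is refused whole. The fingers move at their own pace and stop on an object; "force" is the grip in N (left out, the last holds). Time passes only in rows, so rows that do not move let the fingers close. It gives the time, the measured TCP pose, the force and the opening at its end, in the units of the state.
- manip.get_state(): the state, without advancing time (a new reading comes with each control period).
- get_image(name): name is "side" or "top"; returns (picture, depth): 384x512x3 uint8, red, green, blue; 384x512 float32, m along the optical axis (not along the pixel's ray), 0 where there is no reading.
- camera_model(name): a dict with "mtx" (3x3 intrinsics, pixels), "world_from_camera" (4x4, takes a point from camera to world coordinates). Camera axes: x right, y up, looking along -z (the intrinsics and any distortion apply to the point x, -y, -z); pixel columns grow to the right and rows downward; lengths in m; the calibration is good to about 2 mm. A picture is of the moment at which its call begins. camera_model takes no time and is no camera call.
- sign_off(): hands the job in, once; it reports no verdict.
Trained networks look in the newest picture that a camera, given by its name, has taken for a name from the list of things; names that differ only in an ending like _2 or _b are one class to them, and where a whole thing is asked for, a point or a joint stands for the part that bears it (a point fixed in the world has none). Each returns a list of dicts, best first, with "score" (0 to 1); they miss things now and then, are a little off and sometimes report something else, mostly with a low value. They report only what shows in the picture. A call takes as long as a camera call. They do not tell look-alikes from the thing itself.
- spot_in(name, camera): "position" ([column, row] in pixels, amid what is visible of it).
- silhouettes(name, camera): "mask" (384x512 bool, what is visible of it) and "position" ([column, row] in pixels, amid what is visible of it).
- spot_point(name, camera): "position" ([column, row] in pixels: a listed point, or the origin of a listed thing).
The state is a dict: "clock": time; "qpos": joint angles; "qd": joint speeds; "effort": joint torques, N m; "position": TCP position; "ee_rot": TCP orientation; "contact_force": force on the tool from outside, world axes, zero at the start; "moment": the same for the moment, N m; "width": finger opening in m.
Only numpy, scipy, OpenCV 4.12 (cv2) and the standard library are available. Lean on these libraries where they do the work, as an engineer would, in place of code of your own. Each camera call takes 0.05 s, during which the arm holds its last target.

## Task

Two beech tenons have been left on the assembly mat, one lying across the other, and belong in the red cup of the rotary sorter. Turn the sorter's lid until the opening is squarely over the red cup, put both beech tenons into the cup through the opening, then turn the lid until the opening is squarely over the black blank place so that the sorter is shut against dust. Leave everything else on the bench, the dark tenon included, where it is, and let go of everything.

Things in the scene. Friction and masses are not known exactly. Their poses are not given: they have to be found in the camera images.
- sorter: Rotary parts sorter fixed on the bench: round grey tub 292 mm across, lid top 87 mm high. Five places 72 degrees apart at 90 mm from its upright axis: four coloured cups (red, blue, green, yellow, order varies) and a solid black blank. A clear lid with one round opening turns on the centre. Origin: centre of the underside; +x points to the blank. Stands left or right, turned any way.
- shut_place (a point): Centre of the black blank place, 90 mm from the sorter's axis along the sorter's +x, at the height of the lid's top (87 mm). The sorter is shut when the opening is over it.
- red_cup: Red cup that stands in the sorter, fixed: 102 mm outside, about 94 mm clear inside, 72 mm tall, floor 3 mm thick, one beech tenon already lying on its floor (top of it 17 mm above the cup's underside). Origin: centre of its underside, 6 mm above the bench; its rim is at 78 mm, 4 mm under the lid. Its yaw means nothing.
- sorter_lid (a joint): Turn of the lid about the sorter's upright axis, rad, counter-clockwise seen from above; 0 = shut (opening over the blank place). It turns without end either way, with a steady friction of about 0.12 N m, and stays where it is left.
- lid_opening (a point): Centre of the lid's round opening (96 mm across, white rim), at the lid's top, 87 mm above the bench; lid 5 mm thick. Its frame turns with the lid: x points from the lid's centre to the opening, z up.
- lid_grip (a point): Centre of the top edge of the orange grip bar on the lid's centre, 121 mm above the bench. The bar is 78 mm long, 16 mm thick and stands 34 mm above the lid (a white hub disc of 30 mm radius and 4 mm height surrounds its foot). The frame turns with the lid: the bar runs along y, so it is pinched along x; x points to the opening.
- tenon_a: Stray light beech tenon, a bar with rounded edges 75 x 28 x 14 mm, about 15 to 31 g, lying flat on the mat, with tenon_b lying flat across its middle. Origin: centre of its underside; x along its length, y across its 28 mm width.
- tenon_b: The other stray beech tenon, the same as tenon_a, lying flat on top of tenon_a near its middle, crosswise (40 to 140 degrees between their lengths).
- mat: Thin green assembly mat fixed on the bench, 300 x 340 x 3 mm, beside the sorter, with the tenons and clutter in six spots on it. Origin: centre of its underside; y along the 340 mm side.
- dark_tenon: Dark brown tenon of the same size as the beech ones, on the mat: leave it there. Origin and axes as tenon_a.
- sanding_block: Cork sanding block 80 x 45 x 26 mm on the mat, x along its length. Origin: centre of its underside. Leave it.
- tape_measure: Yellow tape measure standing on the mat, 70 x 34 x 58 mm (x, y, z). Origin: centre of its underside. Leave it.
- glue_bottle: Upright off-white glue bottle with orange nozzle on the mat, 58 mm across, 146 mm tall, about 300 g. Origin: centre of its underside. Leave it standing.
- tape_roll: Blue roll of masking tape lying flat on the mat, 78 mm across, 24 mm high, 50 mm hole. Origin: centre of its underside. Leave it.
- try_square: Try square lying at the left side: dark wooden stock 150 x 30 x 18 mm along x, steel blade 200 mm along +y. Origin: under the middle of the stock. Leave it.
- bar_clamp: Dark steel F-clamp with red handle lying at the far side, bar 360 mm along x, arms 105 mm towards +y, 32 mm high. Origin: under the middle of the bar. Leave it.
- mallet: Wooden mallet lying at the far side: head 75 x 120 x 58 mm centred 130 mm along +x from the origin, handle along -x to -145 mm. Leave it.
There are look-alikes about, which are no part of the job. Leave any blue or turquoise look-alike of the tenon_b alone.

How it is judged:
By the outcome, as a careful person would: the job done as asked, in the order asked, and still so for the second after the job is handed in, with the robot touching nothing.
It also fails if it takes over 72 s, if anything falls off the work surface, if the arm or the gripper's body presses on something with over 40 N, if the wrist force passes 120 N, or if a joint passes its speed limit or range.

## Working session

There is one attempt and no reset: what is moved stays moved. The work goes in short steps, Python scripts to look and compute and a tool call to move; the robot and the scene stay as the last step left them, time stands still between calls to the robot, and variables do not carry over. Pictures are saved under pics/ and viewed, and the job is handed in when it is done.

Besides the shell and the picture viewer there is one more tool, called after ">>>" by a JSON object that holds its "method" and its "body". jog_arm: Moves the arm, as the interface text tells. Its arguments: {"type":"object","properties":{"targets":{"type":"array","items":{"type":"array"}},"force":{"type":"number"}},"required":["targets"]}

```bash
mkdir -p pics; ls
cat > h.py <<'E'
import numpy as np, cv2
from rig import manip, get_image, camera_model, sign_off, spot_in, silhouettes, spot_point
def ray(cam,px):
    m=camera_model(cam);K=np.array(m['mtx']);T=np.array(m['world_from_camera'])
    d=np.linalg.inv(K)@np.array([px[0],px[1],1.]);d=np.array([d[0],-d[1],-d[2]])
    return T[:3,3],T[:3,:3]@d
def onz(cam,px,z):
    o,d=ray(cam,px);return o+d*(z-o[2])/d[2]
def atd(cam,px,dep):
    o,d=ray(cam,px);return o+d*dep
def cloud(cam,dep):
    m=camera_model(cam);K=np.array(m['mtx']);T=np.array(m['world_from_camera'])
    v,u=np.mgrid[0:dep.shape[0],0:dep.shape[1]]
    P=np.stack([(u-K[0,2])/K[0,0]*dep,-(v-K[1,2])/K[1,1]*dep,-dep],-1)
    return P@T[:3,:3].T+T[:3,3]
def proj(cam,p):
    m=camera_model(cam);K=np.array(m['mtx']);T=np.linalg.inv(np.array(m['world_from_camera']))
    c=T[:3,:3]@np.array(p)+T[:3,3];c=np.array([c[0],-c[1],-c[2]]);q=K@c;return q[:2]/q[2]
def save(img,name,crop=None,s=1.5):
    if crop: x0,y0,x1,y1=crop; img=img[y0:y1,x0:x1]
    cv2.imwrite('pics/'+name,cv2.cvtColor(cv2.resize(img,None,fx=s,fy=s,interpolation=cv2.INTER_CUBIC),cv2.COLOR_RGB2BGR))
E
python3 - <<'E'
from h import *
for c in('top','side'):
    im,d=get_image(c); save(im,c+'0.png'); np.save(c+'0.npy',d); m=camera_model(c);print(m)
s=manip.get_state();print(s)
E
```

```text
pics
{'mtx': array([[371.42073468,   0.        , 257.44759429],
       [  0.        , 371.42073468, 191.49042546],
       [  0.        ,   0.        ,   1.        ]]), 'world_from_camera': array([[-0.0278386 ,  0.98357903, -0.178318  ,  0.34994493],
       [-0.99954161, -0.02951351, -0.00674655,  0.00612205],
       [-0.01189855,  0.17804844,  0.98394978,  1.17854214],
       [ 0.        ,  0.        ,  0.        ,  1.        ]])}
{'mtx': array([[421.25634017,   0.        , 251.98468327],
       [  0.        , 421.25634017, 191.40582743],
       [  0.        ,   0.        ,   1.        ]]), 'world_from_camera': array([[ 0.99368591,  0.08782882, -0.06981692,  0.42078623],
       [-0.11047553,  0.65731679, -0.74547287, -1.101447  ],
       [-0.01958217,  0.74847895,  0.66286937,  1.11733806],
       [ 0.        ,  0.        ,  0.        ,  1.        ]])}
{'clock': 0.1, 'qpos': array([ 1.01099545e+00,  2.76524734e-01,  1.50599087e+00, -1.40702355e-05,
        1.36071775e+00, -1.21007552e-01]), 'qd': array([-7.52854901e-04, -5.41657620e-04, -3.12553017e-03, -8.05804825e-04,
        8.01051287e-05, -1.02454583e-03]), 'effort': array([ 1.15086619e-03, -4.17703056e+01, -2.46406245e+01, -1.92524853e-04,
        5.76245890e-03,  4.79124111e-06]), 'position': array([0.24406386, 0.52014368, 0.24753644]), 'ee_rot': array([-0.68960826,  0.69070509, -0.15408329,  0.15370512]), 'contact_force': array([-0.55057011, -0.42323092, -0.6228514 ]), 'moment': array([-0.00167735, -0.00430345, -0.02255022]), 'width': 0.08547970643744632}
```

View pics/top0.png

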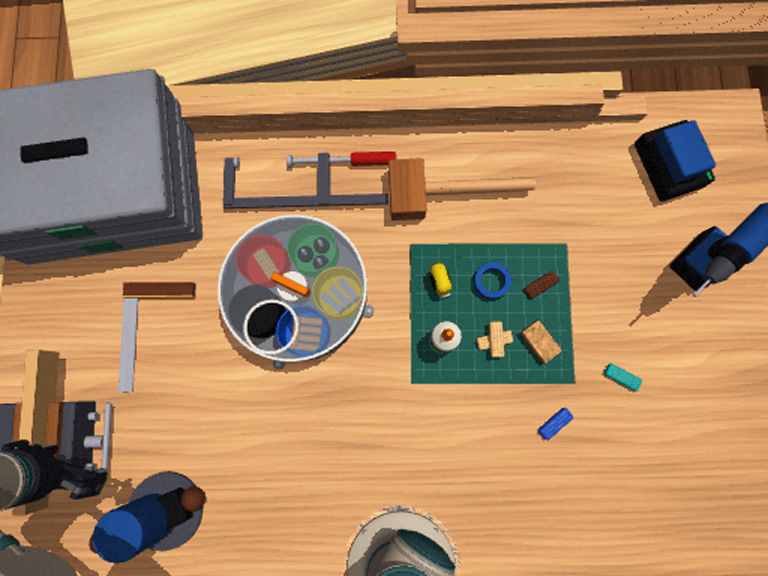

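View pics/side0.png

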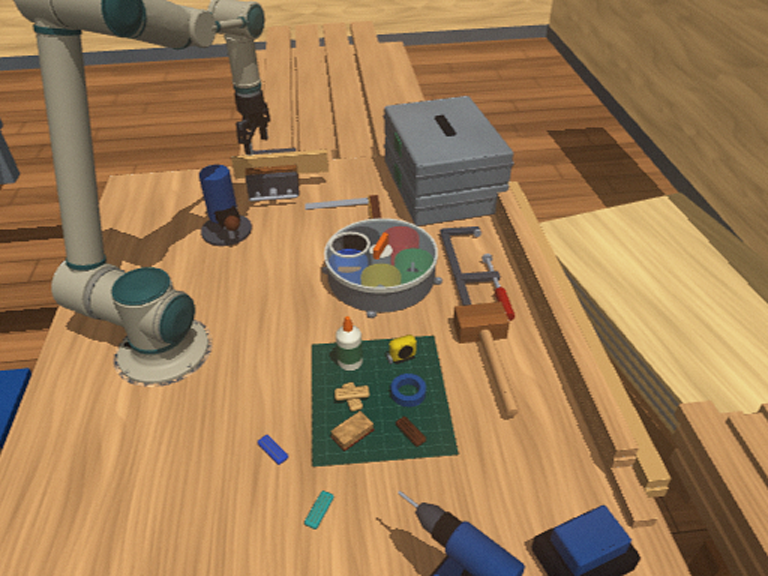

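Run:
```python
from h import *
im,d=get_image('top'); 
save(im,'tcross.png',(265,150,400,265),5); save(im,'tsort.png',(140,135,260,255),5)
for n,z in [('sorter',0),('shut_place',.087),('red_cup',.006),('lid_opening',.087),('lid_grip',.121),('tenon_a',.003),('glue_bottle',.003),('sanding_block',.003),('tape_roll',.003),('dark_tenon',.003),('tape_measure',.003)]:
    for r in spot_point(n,'top')[:3]: print(n,round(r['score'],2),np.round(r['position'],1),onz('top',r['position'],z).round(4))
for n in ['tenon_a','sanding_block']:
  for r in silhouettes(n,'top')[:3]: print(n,r['score'],r['position'],r['mask'].sum())
P=cloud('top',d)
x=P[200:250,300:390]; m=(x[...,2]>.01)
print(P[226,330],P[226,322],P[190,361])
```

```text
sorter 0.8 [200.1 195.4] [0.5563 0.1994 0.    ]
shut_place 0.8 [168.7 209.3] [0.5019 0.2785 0.087 ]
lid_opening 0.84 [178.6 217.4] [0.4769 0.2488 0.087 ]
lid_grip 0.82 [192.7 187.4] [0.5593 0.2011 0.121 ]
tenon_a 0.8 [368.2 280.6] [ 0.2747 -0.3182  0.003 ]
tenon_a 0.6 [327.1 227.3] [ 0.4416 -0.2023  0.003 ]
tenon_a 0.55 [329.2 225.8] [ 0.4462 -0.2092  0.003 ]
glue_bottle 0.72 [294.8 227.2] [ 0.4449 -0.1005  0.003 ]
sanding_block 0.97 [359.7 227.2] [ 0.439  -0.3047  0.003 ]
sanding_block 0.61 [295.1 226.7] [ 0.4464 -0.1016  0.003 ]
tape_roll 0.75 [326. 187.] [ 0.571  -0.2066  0.003 ]
dark_tenon 0.77 [362.7 190.1] [ 0.5574 -0.3234  0.003 ]
dark_tenon 0.34 [190.6 188.9] [0.578  0.2296 0.003 ]
tape_measure 0.53 [291.9 185.9] [ 0.578  -0.0973  0.003 ]
tenon_a 0.6 [330.7, 225.0] 213
tenon_a 0.54 [414.3, 250.9] 231
tenon_a 0.49 [323.3, 227.3] 101
sanding_block 0.88 [360.9, 227.7] 389
[ 0.44362328 -0.20741199  0.02578376] [ 0.44514846 -0.18433619  0.01586979] [ 0.55569232 -0.31463109  0.01535234]
```

Run:
```python
from h import *
d=np.load('top0.npy');P=cloud('top',d)
print((P[210:244,312:350,2]*1000).round().astype(int)[::2,::2])
```

```text
[[   5    2    0    0    3    1    0    0    5    4    1    1   -2    9
     1    4    0    1    5]
 [   3    2    2    4    5    1    3    4    2    1    1    6    5    0
     4    5    4    6    4]
 [   4    2    4    3    2    2    1    2   23   31 1179    3    1    2
     3    2    6    0    2]
 [   3    0    5    3    4    3    3   28   33   31   27   34    5    3
     0    3   -1    2    3]
 [   3    6    1    4    5    5    0   30   36   29   30   31    3    6
     2    5    3    3   -1]
 [  -1   -4    2    2    2    3   -2   30   28   31   32   33    3   14
     1    5    4    4   10]
 [  -1    3    1    2    1    3    6   24   28   33   28   30   15   15
    16    1    2    7   27]
 [  -2    3    0    6    5   11   14   19   34   31   33   29   17   14
    15    1    5   -1    9]
 [   3    0    4   13   13   13   16   15   30   29   30   29   19   13
    18    1    1    2    4]
 [   1    1    3   12   16   21   14   18   29   31   30   33   15   14
    12    1    2    4    2]
 [   4    2    5    4   15   17   12   16   27   28   27   29    4    0
     0    4   -3    5    3]
 [   7    4    1    4   15   15    9    3   30   31   33   30    2    2
     5    4    1    0    1]
 [   2    2    3    2    0    2    0    6   23   30   26   32    2    2
     4    3    3    0    6]
 [   5   -1   -1    4    3    5   -4    5   23   26   28   31   28    1
     4    1    5    0    1]
 [   6    3   -1    2    0    1    5    2   -3   24   22    2    4    6
     4    4   -2    1   -1]
 [   1    1    0    1    3    3    4    2   -1    1    5    1    1    2
     2    1    1    4    2]
 [   3    3    5    5    3    2    7    3    2    2    4    2    2   -1
     3    3    1   -1    1]]
```

View pics/tcross.png

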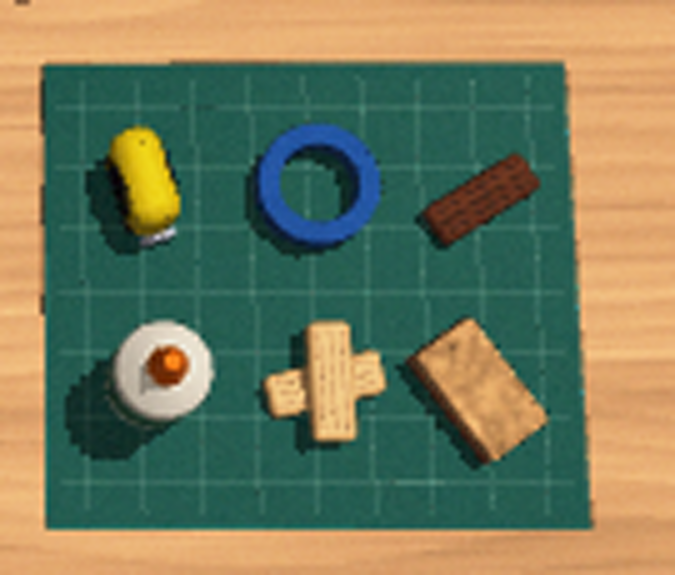

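View pics/tsort.png

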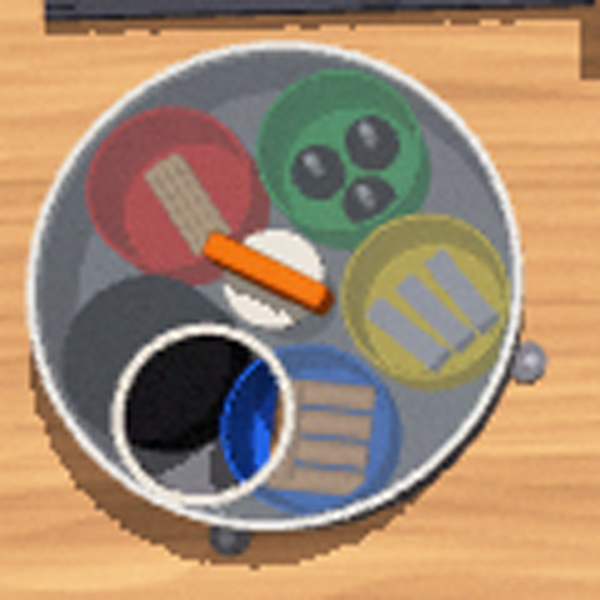

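Run:
```python
from h import *
d=np.load('top0.npy');P=cloud('top',d)
v,u=np.mgrid[0:384,0:512]; box=(u>=312)&(u<350)&(v>=210)&(v<244)
q=P[...,2]
for lo,hi in((.022,.045),(.0095,.0215)):
    m=(box&(q>lo)&(q<hi)).astype(np.uint8)
    if lo<.02: m&=(cv2.dilate((box&(q>.022)).astype(np.uint8),np.ones((3,3)))==0)
    n,l,st,ce=cv2.connectedComponentsWithStats(m,connectivity=8)
    print(n,st[1:,4],ce[1:].round(1))
    keep=np.isin(l,[i for i in range(1,n) if st[i,4]>8]);zs=.031 if lo>.02 else .017
    pts=np.array([onz('top',(a,b),zs)[:2] for b,a in np.argwhere(keep)])
    c,s,ang=cv2.minAreaRect((pts*1000).astype(np.float32)); print(c,s,ang, pts.mean(0).round(4))
    w,V=np.linalg.eigh(np.cov(pts.T)); print('axis yaw deg',np.degrees(np.arctan2(V[1,1],V[0,1])),2*np.sqrt(3*w))
# sorter circle from points z in .07-.1 band & lid surroundings
reg=(u>135)&(u<255)&(v>135)&(v<250)
m=reg&(q>.078)&(q<.1); pts=P[m][:,:2]
hull=cv2.convexHull((pts*1000).astype(np.float32));print(cv2.minEnclosingCircle(hull), len(pts))
m=reg&(q>.105)&(q<.135); pts=P[m]; print('bar',len(pts),pts.mean(0),cv2.minAreaRect((pts[:,:2]*1000).astype(np.float32)))
```

```text
3 [220   7] [[330.7 225.9]
 [348.7 221.9]]
(443.4653625488281, -208.7786865234375) (74.26119232177734, 28.10208511352539) 0.08256859332323074 [ 0.4436 -0.2086]
axis yaw deg -179.95251652046477 [0.02783962 0.07456982]
4 [42  1 66] [[338.8 224.4]
 [343.  223. ]
 [321.7 228.2]]
(443.32830810546875, -207.75376892089844) (27.009506225585938, 74.57099151611328) 12.269574165344238 [ 0.4422 -0.2037]
axis yaw deg 101.24902124369905 [0.02700558 0.09557481]
((557.0005493164062, 202.936767578125), 149.85147094726562) 6871
bar 152 [0.55492488 0.20068783 0.11979741] ((555.669921875, 201.35704040527344), (75.9322509765625, 15.843039512634277), 61.78357696533203)
```

```bash
cat > fit.py <<'E'
from h import *
from scipy.optimize import least_squares
im,d=get_image('top')
px=[(178,190),(345,158),(430,302),(310,428)]  # crop guesses red green yellow blue
C=np.array([.5565,.2015])
for i,p in enumerate(px):
    w=onz('top',(p[0]/5+140-.4,p[1]/5+135-.4),.078)[:2]-C; print(np.degrees(np.arctan2(w[1],w[0])).round(1),np.hypot(*w).round(4))
# refine white outer rim: radial brightness edges, fit centre z=.087
g=im.astype(float); white=(g.min(2)>170)&(np.ptp(g,axis=2)<40)
Pz=np.array([[onz('top',(x,y),.087)[:2] for x in range(512)] for y in range(384)])
r=np.hypot(*(Pz-C).transpose(2,0,1))
m=white&(r>.130)&(r<.155); pts=Pz[m]
f=least_squares(lambda p:np.hypot(pts[:,0]-p[0],pts[:,1]-p[1])-p[2],[*C,.143],loss='soft_l1',f_scale=.002);print('rim',f.x,m.sum())
m=white&(r>.035)&(r<.142); 
O0=np.array([.477,.249]); rr=np.hypot(*(Pz-O0).transpose(2,0,1)); m=white&(rr>.04)&(rr<.058); pts=Pz[m]
f2=least_squares(lambda p:np.hypot(pts[:,0]-p[0],pts[:,1]-p[1])-p[2],[*O0,.05],loss='soft_l1',f_scale=.002);print('open',f2.x,m.sum())
w=f2.x[:2]-f.x[:2];print('lid ang',np.degrees(np.arctan2(w[1],w[0])),np.hypot(*w))
E
python3 fit.py
```

```text
46.1 0.0849
-28.3 0.0862
-99.3 0.0929
-167.7 0.091Traceback (most recent call last):
  File "fit.py", line 10, in <module>
    Pz=np.array([[onz('top',(x,y),.087)[:2] for x in range(512)] for y in range(384)])
                  ~~~^^^^^^^^^^^^^^^^^^
  File "h.py", line 8, in onz
    o,d=ray(cam,px);return o+d*(z-o[2])/d[2]
        ~~~^^^^^^^^
  File "h.py", line 4, in ray
    m=camera_model(cam);K=np.array(m['mtx']);T=np.array(m['world_from_camera'])
ValueError: time passes only in moves, steps and waits
```

```bash
sed -i 's/^def ray/import functools\n_cm=camera_model\n@functools.lru_cache(None)\ndef camera_model(c): return _cm(c)\ndef ray/' h.py
cat >> fit.py <<'E'
# tub yaw: hue class of pixels between cups, score by saturated colours in circles r=47mm at z .078..floor: maximise label agreement
hsv=cv2.cvtColor(im,cv2.COLOR_RGB2HSV); H=hsv[...,0].astype(int);S=hsv[...,1]
Cc=f.x[:2]; cls={'red':(H<8)|(H>170),'green':(H>60)&(H<90),'yellow':(H>20)&(H<35),'blue':(H>100)&(H<125)}
off={'red':0,'green':-72,'yellow':-144,'blue':-216}
Pz2=Pz  # outer rims
P78=np.array([[onz('top',(x,y),.078)[:2] for x in range(135,260)] for y in range(130,255)])
for n in cls:
    mm=(cls[n]&(S>(70 if n!='blue' else 60)))[130:255,135:260]
    w=P78-Cc; rad=np.hypot(w[...,0],w[...,1]); a=np.degrees(np.arctan2(w[...,1],w[...,0]))
    mm=mm&(rad<.143)&(rad>.035)
    # best circle radius 51mm
    best=max(((mm&(np.hypot(*(P78-Cc-.09*np.array([np.cos(np.radians(t)),np.sin(np.radians(t))])).transpose(2,0,1))<.051)).sum(),t) for t in np.arange(-180,180,1.))
    ts=[t for t in np.arange(-180,180,1.) if (mm&(np.hypot(*(P78-Cc-.09*np.array([np.cos(np.radians(t)),np.sin(np.radians(t))])).transpose(2,0,1))<.051)).sum()>=best[0]-3]
    print(n,best,np.mean(ts),'-> red',np.mean(ts)-off[n])
vis=cv2.resize(im[135:255,140:260],None,fx=5,fy=5)
R=46.
import sys
if len(sys.argv)>1:R=float(sys.argv[1])
for k,c in ((0,(255,0,0)),(-72,(0,255,0)),(-144,(255,255,0)),(-216,(0,0,255)),(72,(255,255,255))):
    a=np.radians(R+k); o=Cc+.09*np.array([np.cos(a),np.sin(a)])
    pp=np.array([proj('top',(*(o+.051*np.array([np.cos(t),np.sin(t)])),.078)) for t in np.linspace(0,6.283,40)])
    cv2.polylines(vis,[(((pp-[140,135])+.5)*5).astype(np.int32)],True,c,1)
save(vis,'fit%d.png'%int(__import__('time').time()),None,1.2)
E
python3 fit.py; ls -t pics|head -1
```

```text
46.1 0.0849
-28.3 0.0862
-99.3 0.0929
-167.7 0.091
rim [0.55726972 0.20210072 0.14558153] 559
open [0.47617855 0.24457043 0.0516451 ] 226
lid ang 152.35769238066635 0.09153936112667811
red (np.int64(681), np.float64(48.0)) 47.5 -> red 47.5
green (np.int64(566), np.float64(-26.0)) -25.5 -> red 46.5
yellow (np.int64(569), np.float64(-98.0)) -98.5 -> red 45.5
blue (np.int64(479), np.float64(-169.0)) -169.0 -> red 47.0
fit1796655512.png
```

```bash
python3 fit.py 46.6 |tail -1; cp pics/$(ls -t pics|head -1) pics/fitb.png
```

```text
blue (np.int64(477), np.float64(-169.0)) -169.0 -> red 47.0
```

View pics/fitb.png

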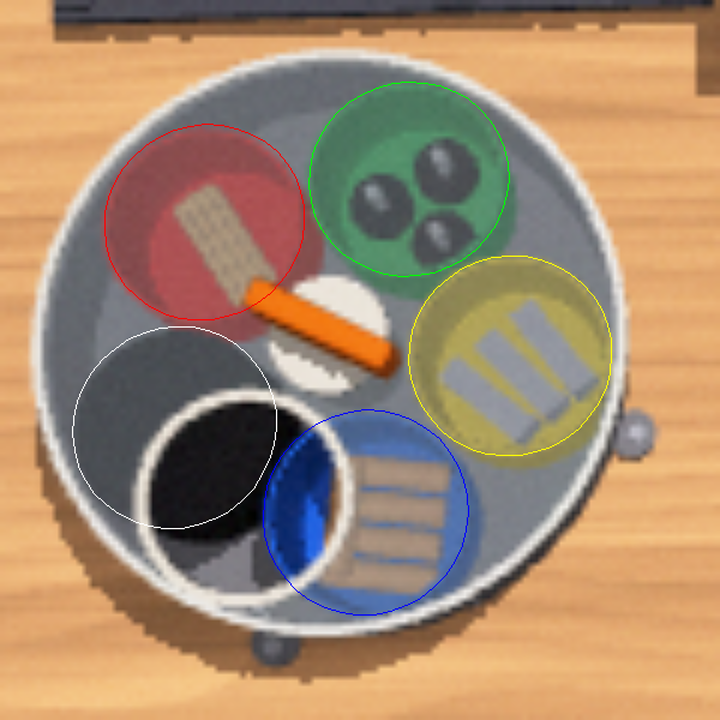

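```bash
cat > st.py <<'E'
from h import *
from scipy.spatial.transform import Rotation as R
s=manip.get_state();M=R.from_quat(np.roll(s['ee_rot'],-1)).as_matrix()
j=M[:,2];print('t',s['clock'],'p',s['position'].round(4),'jaw yaw',np.degrees(np.arctan2(j[1],j[0])).round(1),'y',M[:,1].round(3),'q',s['qpos'].round(2),'w',round(s['width'],4),'F',s['contact_force'].round(1),'M',s['moment'].round(2))
E
python3 st.py
```

```text
t 0.95 p [0.2443 0.5206 0.2483] jaw yaw 64.9 y [ 0.  0. -1.] q [ 1.01  0.28  1.5   0.    1.36 -0.12] w 0.0853 F [-0.1 -0.  -0.7] M [-0.04 -0.04  0.01]
```

>>> {"method": "jog_arm", "body": {"targets": [[0.085,[0.0313,-0.032,-0.0048],0.152],[0.085,[0.0313,-0.032,-0.0048],0.152],[0.085,[0.0313,-0.032,-0.0048],0.152],[0.07,[0.0313,-0.032,-0.0048],0.152],[0.06,[0.0313,-0.032,-0.0048],0.152],[0.06,[0.0313,-0.032,-0.0048],0.152],[0.06,[0.0313,-0.032,-0.0048],0.152],[0.06,[0.0313,-0.032,-0.0048],0.152],[0.06,[0.0313,-0.032,-0.0048],0.152],[0.06,[0.0313,-0.032,-0.0048],0.152]], "force": 40}}

```text
clock: 2.2
position: [0.5583, 0.1995, 0.2003]
ee_rot: [0.605, -0.605, -0.366, 0.365]
contact_force: [1.1, 0.2, -0.3]
width: 0.0602
```

```bash
python3 st.py
```

```text
t 2.2 p [0.5583 0.1995 0.2003] jaw yaw 152.2 y [ 0.  0. -1.] q [ 0.23  0.33  1.54  0.    1.26 -2.43] w 0.0602 F [ 1.1  0.2 -0.3] M [-0.01  0.03  0.05]
```

>>> {"method": "jog_arm", "body": {"targets": [[0.06,[-0.0015,0.002,-0.035],0],[0.06,[0,0,-0.03],0],[0.06,[0,0,-0.021],0],[0.06,[0,0,0],0],[0.0,[0,0,0],0],[0.0,[0,0,0],0],[0.0,[0,0,0],0],[0.0,[0,0,0],0],[0.0,[0,0,0],0]], "force": 40}}

```text
clock: 3.32
position: [0.5556, 0.2033, 0.1157]
ee_rot: [0.607, -0.606, -0.364, 0.363]
contact_force: [-3.3, 2.4, 5.4]
width: 0.015
```

```bash
python3 st.py
```

```text
t 3.325 p [0.5556 0.2033 0.1157] jaw yaw 151.9 y [ 0.001  0.001 -1.   ] q [ 0.23  0.4   1.67  0.    1.07 -2.42] w 0.015 F [-3.3  2.4  5.4] M [0.29 0.47 0.01]
```

>>> {"method": "jog_arm", "body": {"targets": [[0,[0,0,0],-0.08],[0,[0,0,0],-0.15],[0,[0,0,0],-0.18],[0,[0,0,0],-0.18],[0,[0,0,0],-0.18],[0,[0,0,0],-0.18],[0,[0,0,0],-0.18],[0,[0,0,0],-0.18],[0,[0,0,0],-0.18],[0,[0,0,0],-0.18]]}}

```text
clock: 4.58
position: [0.5564, 0.2003, 0.1157]
ee_rot: [-0.675, 0.677, -0.206, 0.208]
contact_force: [-1.6, -6.8, 5.7]
width: 0.0152
```

>>> {"method": "jog_arm", "body": {"targets": [[0,[0,0,0],-0.1],[0,[0,0,0],-0.073],[0,[0,0,0],0],[0,[0,0,0],0]]}}

```text
clock: 5.08
position: [0.5562, 0.2, 0.1157]
ee_rot: [-0.655, 0.658, -0.262, 0.264]
contact_force: [-2.8, -6.7, 6.8]
width: 0.015
```

```bash
python3 st.py
python3 - <<'E'
from h import *
im,d=get_image('top'); save(im,'t2.png',(140,135,260,255),5)
E
```

```text
t 5.075 p [0.5562 0.2    0.1157] jaw yaw 46.4 y [ 0.002 -0.004 -1.   ] q [ 0.23  0.4   1.67 -0.01  1.07 -0.58] w 0.015 F [-2.8 -6.7  6.8] M [-0.94  0.23 -0.08]
```

View pics/t2.png

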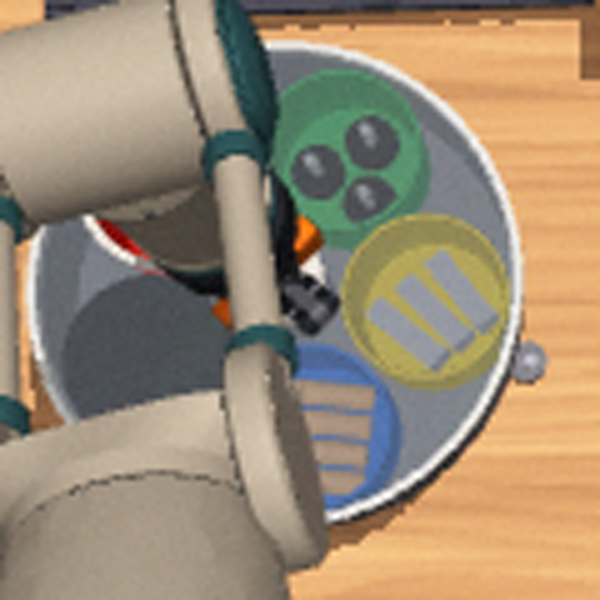

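>>> {"method": "jog_arm", "body": {"targets": [[0.05,[0,0,0],0],[0.05,[0,0,0],0],[0.05,[0,0,0],0],[0.05,[0,0,0.03],0],[0.05,[0,0,0.045],0],[0.05,[0,0,0.045],0],[0.05,[0,0,0],0]]}}

```text
clock: 6.0
position: [0.5581, 0.2034, 0.2386]
ee_rot: [0.658, -0.655, 0.26, -0.265]
contact_force: [-0.5, 0.6, -0.0]
width: 0.0498
```

>>> {"method": "jog_arm", "body": {"targets": [[0.05,[-0.007,-0.025,0],0.04],[0.05,[-0.014,-0.051,0],0.09],[0.05,[-0.014,-0.051,0],0.09],[0.05,[-0.014,-0.051,0],0.09],[0.05,[-0.014,-0.051,0],0.09],[0.05,[-0.014,-0.051,0],0.09],[0.05,[-0.014,-0.051,0],0.09],[0.05,[-0.014,-0.051,0],0.09],[0.05,[-0.007,-0.025,0],0.09],[0.05,[0,0,0],0]]}}

```text
clock: 7.25
position: [0.443, -0.2056, 0.2331]
ee_rot: [0.708, -0.707, 0.003, -0.001]
contact_force: [0.7, 0.9, 0.3]
width: 0.0502
```

```bash
python3 st.py
python3 - <<'E'
from h import *
im,d=get_image('top'); save(im,'t3.png'); im,d=get_image('side'); save(im,'s3.png',(190,180,330,320),5)
E
```

```text
t 7.25 p [ 0.443  -0.2056  0.2331] jaw yaw 89.7 y [-0.002  0.001 -1.   ] q [-0.58  0.16  1.7   0.    1.28 -2.14] w 0.0502 F [0.7 0.9 0.3] M [-0.02  0.04 -0.  ]
```

View pics/t3.png

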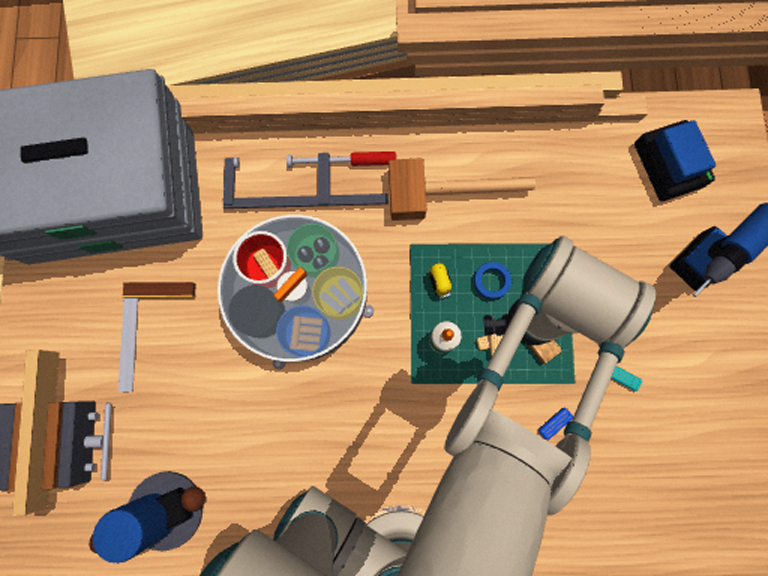

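View pics/s3.png

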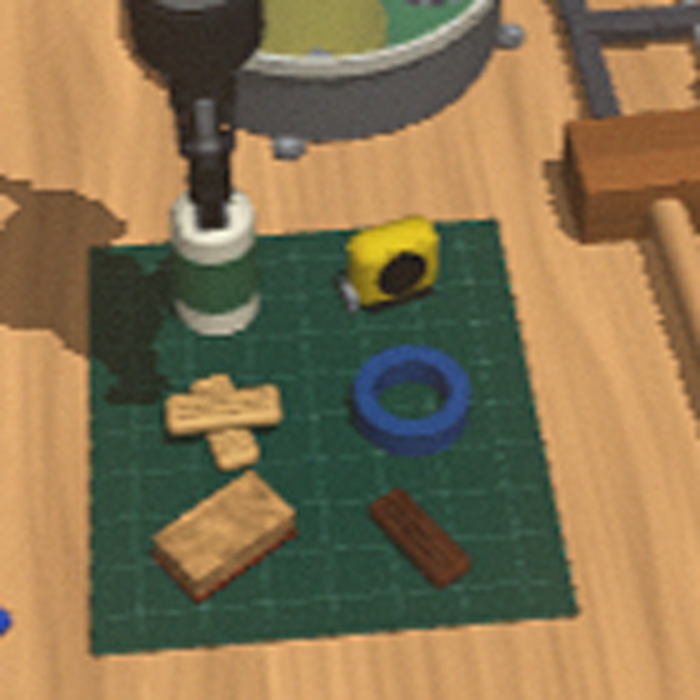

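>>> {"method": "jog_arm", "body": {"targets": [[0.05,[0.0005,-0.003,-0.05],0],[0.05,[0,0,-0.05],0],[0.05,[0,0,-0.045],0],[0.05,[0,0,-0.035],0],[0.05,[0,0,-0.017],0],[0.05,[0,0,0],0],[0.0,[0,0,0],0],[0.0,[0,0,0],0],[0.0,[0,0,0],0],[0.0,[0,0,0],0]], "force": 30}}

```text
clock: 8.6
position: [0.4451, -0.2076, 0.0383]
ee_rot: [-0.707, 0.707, -0.0, 0.002]
contact_force: [0.8, 1.4, 6.7]
width: 0.0274
```

```bash
python3 st.py
```

```text
t 8.6 p [ 0.4451 -0.2076  0.0383] jaw yaw 89.9 y [ 0.002 -0.001 -1.   ] q [-0.58  0.37  1.98  0.    0.79 -2.15] w 0.0274 F [0.8 1.4 6.7] M [ 0.28 -0.11  0.03]
```

>>> {"method": "jog_arm", "body": {"targets": [[0,[0,0,0.02],0],[0,[0,0,0.03],0],[0,[0,0,0.045],0],[0,[0,0,0.05],0],[0,[0,0,0.05],0],[0,[0,0,0.03],0]]}}

```text
clock: 9.35
position: [0.4446, -0.2079, 0.2651]
ee_rot: [-0.706, 0.708, 0.0, 0.002]
contact_force: [0.5, 0.6, -1.3]
width: 0.0272
```

```bash
python3 st.py
python3 - <<'E'
from h import *
im,d=get_image('top'); save(im,'t4.png'); im,d=get_image('side'); save(im,'s4.png',(160,130,330,320),4)
E
```

```text
t 9.35 p [ 0.4446 -0.2079  0.2651] jaw yaw 89.9 y [ 0.003 -0.002 -1.   ] q [-0.58  0.14  1.65 -0.    1.35 -2.15] w 0.0272 F [ 0.5  0.6 -1.3] M [ 0.02  0.   -0.02]
```

View pics/s4.png

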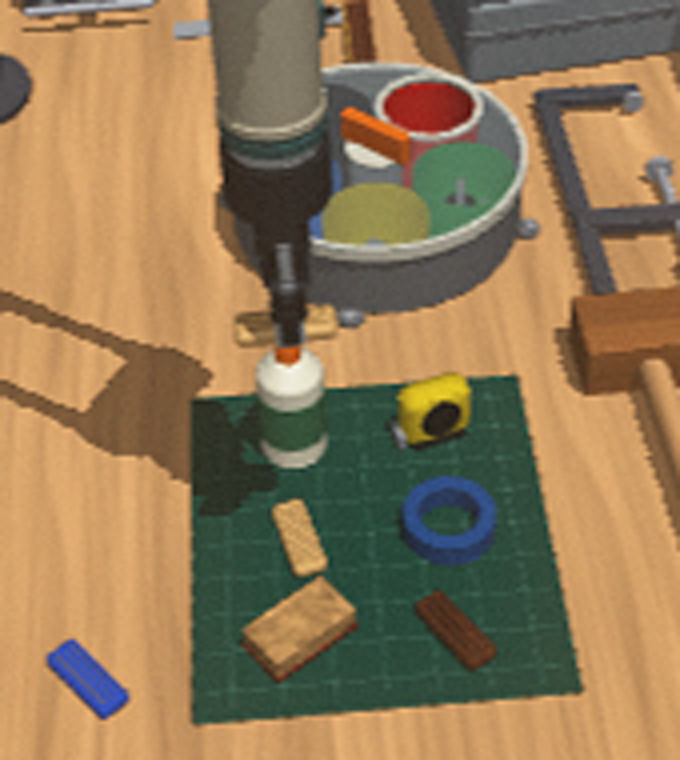

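```bash
cat > op.py <<'E'
import sys
from h import *
from scipy.optimize import least_squares
im,d=get_image('top'); g=im.astype(float); white=(g.min(2)>170)&(np.ptp(g,axis=2)<40)
C=np.array([.5568,.2018]); O0=np.array([float(sys.argv[1]),float(sys.argv[2])])
pts=np.array([onz('top',(x,y),.087)[:2] for y in range(130,260) for x in range(130,260) if white[y,x]])
rr=np.hypot(*(pts-O0).T); ro=np.hypot(*(pts-C).T); pts=pts[(rr>.038)&(rr<.06)&(ro<.141)]
f=least_squares(lambda p:np.hypot(*(pts-p[:2]).T)-p[2],[*O0,.05],loss='soft_l1',f_scale=.002)
w=f.x[:2]-C;print('open',f.x,len(pts),'ang',np.degrees(np.arctan2(w[1],w[0])),np.hypot(*w))
E
python3 op.py .619 .267
```

```text
open [0.61864349 0.26765966 0.05153845] 184 ang 46.80131588370369 0.0903444033325199
```

>>> {"method": "jog_arm", "body": {"targets": [[0,[0.009,0.025,0],0],[0,[0.0174,0.0476,0],0],[0,[0.0174,0.0476,0],0],[0,[0.0174,0.0476,0],0],[0,[0.0174,0.0476,0],0],[0,[0.0174,0.0476,0],0],[0,[0.0174,0.0476,0],0],[0,[0.0174,0.0476,0],0],[0,[0.0174,0.0476,0],0],[0,[0.0174,0.0476,0],0]]}}

```text
clock: 10.75
position: [0.6094, 0.2471, 0.2595]
ee_rot: [-0.707, 0.708, -0.002, -0.001]
contact_force: [-0.4, 0.1, 0.9]
width: 0.027
```

>>> {"method": "jog_arm", "body": {"targets": [[0,[0.009,0.022,0],0],[0,[0,0,-0.04],0],[0,[0,0,-0.04],0],[0,[0,0,0],0]]}}

```text
clock: 11.25
position: [0.6154, 0.2668, 0.1763]
ee_rot: [-0.706, 0.708, -0.005, -0.003]
contact_force: [-0.8, -1.1, 0.7]
width: 0.0271
```

```bash
python3 st.py
python3 - <<'E'
from h import *
im,d=get_image('top'); save(im,'t5.png',(130,100,290,260),4); im,d=get_image('side'); save(im,'s5.png',(160,60,330,230),4)
E
```

```text
t 11.25 p [0.6154 0.2668 0.1763] jaw yaw 89.9 y [-0.012 -0.004 -1.   ] q [ 0.31  0.47  1.39 -0.    1.3  -1.26] w 0.0271 F [-0.8 -1.1  0.7] M [-0.01  0.04  0.01]
```

View pics/s5.png

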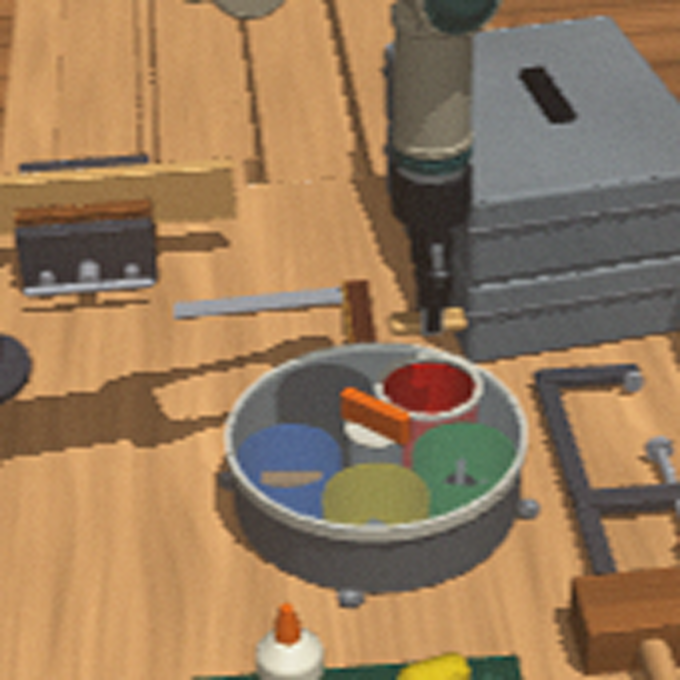

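>>> {"method": "jog_arm", "body": {"targets": [[0,[0.0045,0.0015,-0.02],0],[0,[0,0,-0.03],0],[0,[0,0,-0.03],0],[0,[0,0,-0.025],0],[0,[0,0,-0.006],0],[0,[0,0,0],0],[0.048,[0,0,0],0],[0.048,[0,0,0],0],[0.048,[0,0,0],0]]}}

```text
clock: 12.48
position: [0.6237, 0.2696, 0.0721]
ee_rot: [0.707, -0.707, 0.0, -0.001]
contact_force: [-0.5, -0.1, 0.2]
width: 0.0478
```

```bash
python3 st.py
```

```text
t 12.475 p [0.6237 0.2696 0.0721] jaw yaw 89.9 y [ 0.001  0.    -1.   ] q [ 0.31  0.56  1.51  0.    1.08 -1.26] w 0.0478 F [-0.5 -0.1  0.2] M [ 0.06 -0.05  0.  ]
```

>>> {"method": "jog_arm", "body": {"targets": [[0.048,[-0.003,0,0.04],0],[0.048,[0,0,0.05],0],[0.048,[0,0,0.05],0],[0.048,[0,0,0.03],0]]}}

```text
clock: 12.98
position: [0.6212, 0.2697, 0.245]
ee_rot: [0.708, -0.707, -0.001, -0.002]
contact_force: [-1.0, -1.3, 0.2]
width: 0.0477
```

```bash
python3 st.py
python3 - <<'E'
from h import *
im,d=get_image('top'); save(im,'t6.png');P=cloud('top',d);q=P[...,2]
v,u=np.mgrid[0:384,0:512]; box=(u>=312)&(u<346)&(v>=210)&(v<244)
m=(box&(q>.0105)&(q<.03)).astype(np.uint8)
n,l,st,ce=cv2.connectedComponentsWithStats(m);i=1+np.argmax(st[1:,4]);print(st[i])
pts=np.array([onz('top',(a,b),.017)[:2] for b,a in np.argwhere(l==i)])
print(cv2.minAreaRect((pts*1000).astype(np.float32)),pts.mean(0))
w,V=np.linalg.eigh(np.cov(pts.T)); print(np.degrees(np.arctan2(V[1,1],V[0,1])),2*np.sqrt(3*w))
im,d=get_image('side'); save(im,'s6.png',(190,100,330,240),5)
E
```

```text
t 12.975 p [0.6212 0.2697 0.245 ] jaw yaw 89.9 y [ 0.005  0.002 -1.   ] q [ 0.31  0.43  1.28  0.    1.43 -1.26] w 0.0477 F [-1.  -1.3  0.2] M [-0.03  0.02  0.05]
[318 220  24  14 211]
((443.32830810546875, -207.75376892089844), (27.009506225585938, 74.57099151611328), 12.269574165344238) [ 0.44319078 -0.20772212]
102.87095991245924 [0.02744817 0.07401111]
```

View pics/s6.png

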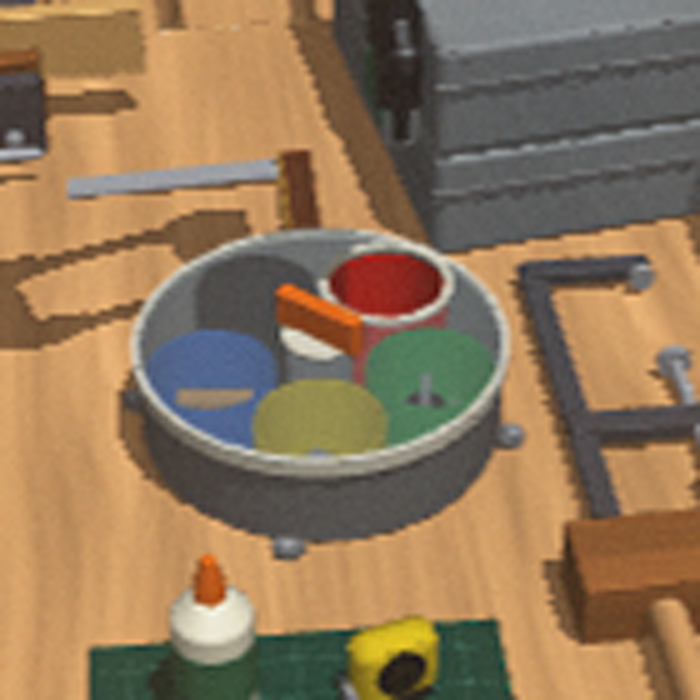

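View pics/t6.png

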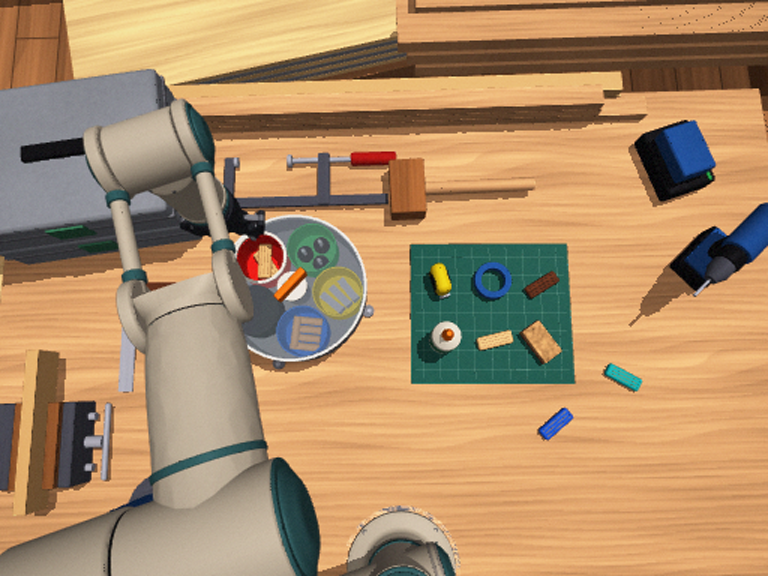

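>>> {"method": "jog_arm", "body": {"targets": [[0.048,[-0.009,-0.024,0],-0.05],[0.048,[-0.0178,-0.0477,0],-0.135],[0.048,[-0.0178,-0.0477,0],-0.135],[0.048,[-0.0178,-0.0477,0],-0.135],[0.048,[-0.0178,-0.0477,0],-0.135],[0.048,[-0.0178,-0.0477,0],-0.135],[0.048,[-0.0178,-0.0477,0],-0.135],[0.048,[-0.0178,-0.0477,0],-0.135],[0.048,[-0.0178,-0.0477,0],-0.135],[0.048,[-0.0178,-0.0477,0],-0.135]]}}

```text
clock: 14.32
position: [0.4499, -0.1849, 0.2403]
ee_rot: [-0.569, 0.569, -0.42, 0.419]
contact_force: [0.4, -1.4, -0.3]
width: 0.0484
```

>>> {"method": "jog_arm", "body": {"targets": [[0.048,[-0.009,-0.024,0],-0.088],[0.048,[0,0,-0.03],0],[0.048,[0,0,-0.05],0],[0.048,[0,0,-0.05],0],[0.048,[0,0,-0.03],0],[0.048,[0,0,0],0]]}}

```text
clock: 15.08
position: [0.4398, -0.2063, 0.0786]
ee_rot: [-0.551, 0.551, -0.446, 0.441]
contact_force: [-0.8, -0.0, 0.1]
width: 0.0481
```

```bash
python3 st.py
```

```text
t 15.075 p [ 0.4398 -0.2063  0.0786] jaw yaw 12.4 y [-0.006  0.004 -1.   ] q [-0.58  0.31  1.94  0.    0.9  -0.8 ] w 0.0481 F [-0.8 -0.   0.1] M [ 0.01 -0.03  0.02]
```

>>> {"method": "jog_arm", "body": {"targets": [[0.048,[0.0025,-0.001,-0.03],0],[0.048,[0,0,-0.02],0],[0.048,[0,0,-0.006],0],[0.048,[0,0,0],0],[0,[0,0,0],0],[0,[0,0,0],0],[0,[0,0,0],0],[0,[0,0,0],0]], "force": 30}}

```text
clock: 16.08
position: [0.4455, -0.2093, 0.0265]
ee_rot: [0.551, -0.551, 0.442, -0.444]
contact_force: [-0.7, 0.4, 6.4]
width: 0.0272
```

```bash
python3 st.py
```

```text
t 16.075 p [ 0.4455 -0.2093  0.0265] jaw yaw 12.4 y [ 0.002 -0.001 -1.   ] q [-0.58  0.39  1.99  0.    0.76 -0.8 ] w 0.0272 F [-0.7  0.4  6.4] M [-0.03  0.15 -0.04]
```

>>> {"method": "jog_arm", "body": {"targets": [[0,[0,0,0.02],0],[0,[0,0,0.04],0],[0,[0,0,0.05],0],[0,[0,0,0.05],0],[0,[0,0,0.05],0],[0,[0,0,0.02],0]]}}

```text
clock: 16.82
position: [0.4457, -0.2095, 0.2591]
ee_rot: [0.551, -0.551, 0.441, -0.445]
contact_force: [-0.2, -0.1, -0.6]
width: 0.0269
```

>>> {"method": "jog_arm", "body": {"targets": [[0,[0.009,0.025,0],0],[0,[0.0174,0.0476,0],0],[0,[0.0174,0.0476,0],0],[0,[0.0174,0.0476,0],0],[0,[0.0174,0.0476,0],0],[0,[0.0174,0.0476,0],0],[0,[0.0174,0.0476,0],0],[0,[0.0174,0.0476,0],0],[0,[0.0174,0.0476,0],0],[0,[0.0174,0.0476,0],0]]}}

```text
clock: 18.08
position: [0.6105, 0.2462, 0.2555]
ee_rot: [0.551, -0.551, 0.443, -0.443]
contact_force: [-0.3, -1.3, -1.1]
width: 0.027
```

>>> {"method": "jog_arm", "body": {"targets": [[0,[0.009,0.022,0],0],[0,[0,0,-0.04],0],[0,[0,0,-0.04],0],[0,[0,0,0],0]]}}

```text
clock: 18.58
position: [0.6168, 0.2659, 0.1718]
ee_rot: [-0.549, 0.553, -0.445, 0.442]
contact_force: [-0.2, -0.1, -0.3]
width: 0.0271
```

```bash
python3 st.py
python3 - <<'E'
from h import *
im,d=get_image('side'); save(im,'s7.png',(190,80,330,300),3)
E
```

```text
t 18.575 p [0.6168 0.2659 0.1718] jaw yaw 12.4 y [-0.008 -0.002 -1.   ] q [ 0.3   0.47  1.39 -0.    1.29  0.09] w 0.0271 F [-0.2 -0.1 -0.3] M [0.05 0.01 0.04]
```

View pics/s7.png

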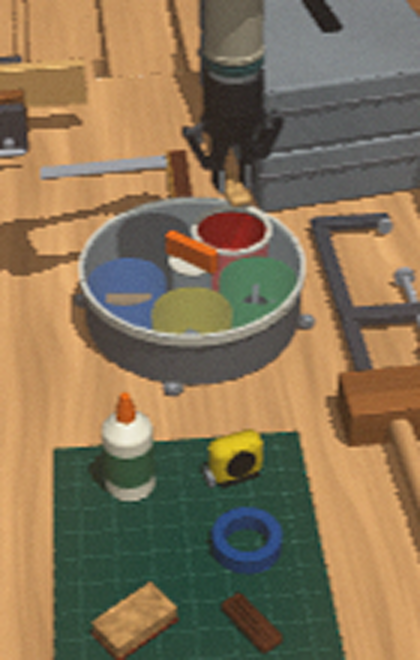

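>>> {"method": "jog_arm", "body": {"targets": [[0,[-0.0015,-0.001,-0.02],0],[0,[0,0,-0.03],0],[0,[0,0,-0.03],0],[0,[0,0,-0.02],0],[0,[0,0,-0.004],0],[0,[0,0,0],0],[0.048,[0,0,0],0],[0.048,[0,0,0],0],[0.048,[0,0,0],0]]}}

```text
clock: 19.75
position: [0.618, 0.2656, 0.0719]
ee_rot: [0.551, -0.551, 0.443, -0.443]
contact_force: [0.2, -0.2, 0.2]
width: 0.0477
```

>>> {"method": "jog_arm", "body": {"targets": [[0.048,[0,0,0.04],0.0],[0.048,[0,0,0.04],0],[0.048,[0,0,0.03],0],[0.048,[-0.02,-0.02,0],0.1],[0.048,[-0.022,-0.023,0],0.15],[0.048,[-0.022,-0.023,0],0.16],[0.048,[0,0,0],0.16],[0.048,[0,0,0],0.03],[0.048,[0,0,0],0]]}}

```text
clock: 20.88
position: [0.5541, 0.1997, 0.1814]
ee_rot: [0.657, -0.657, 0.261, -0.261]
contact_force: [0.3, -0.0, 0.7]
width: 0.048
```

```bash
python3 st.py
python3 - <<'E'
from h import *
im,d=get_image('top'); save(im,'t8.png',(140,135,260,255),5)
E
```

```text
t 20.875 p [0.5541 0.1997 0.1814] jaw yaw 46.7 y [ 0.  0. -1.] q [ 0.23  0.34  1.58  0.    1.22 -0.59] w 0.048 F [ 0.3 -0.   0.7] M [-0.06  0.01 -0.03]
```

View pics/t8.png

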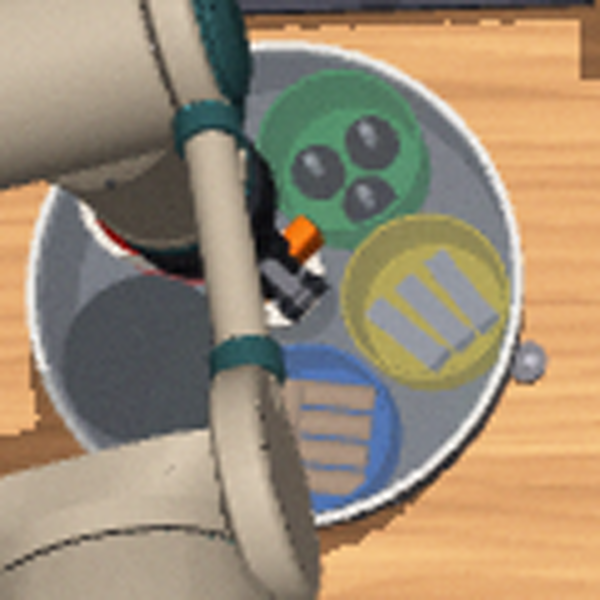

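>>> {"method": "jog_arm", "body": {"targets": [[0.048,[0,-0.03,0.02],0],[0.048,[0,-0.05,0],0],[0.048,[0,-0.05,0],0],[0.048,[0,-0.05,0],0],[0.048,[0,-0.02,0],0],[0.048,[0,0,0],0]]}}

```text
clock: 21.68
position: [0.5541, -0.0009, 0.2012]
ee_rot: [0.657, -0.657, 0.262, -0.261]
contact_force: [0.1, -0.3, 0.1]
width: 0.0479
```

```bash
python3 st.py
python3 - <<'E'
from h import *
im,d=get_image('top'); save(im,'t9.png',(140,135,260,255),5);P=cloud('top',d);print((P[160:185:2,160:190:2,2]*1000).round().astype(int))
E
python3 op.py .619 .267
```

```text
t 21.675 p [ 0.5541 -0.0009  0.2012] jaw yaw 46.6 y [ 0.     0.001 -1.   ] q [-0.13  0.28  1.63  0.    1.24 -0.94] w 0.0479 F [ 0.1 -0.3  0.1] M [ 0.03 -0.02 -0.  ]
[[  91   88   74   66   59   55   44   40   40   39   45   57   77   84
    85]
 [  88   80   65   56   49   37   30   32   31   34   17   17   36   79
    85]
 [  83   66   58   42   30   20   19   37   35   35   36    6   10   17
    90]
 [  72   58   42   30   14   11   29   36   38   38   32    6   11   11
    77]
 [  63   48   33   20   11   18   30   37   38   35   47   49   51   47
     8]
 [  55 1179   22   10    6   27   51   53   49   47   49   53   51   49
     5]
 [  54   32   51   50   51   51   51   48   54   53   49   49   50   50
    43]
 [  51   29   45   54   50   51   52   48   52   50   52   47   48   49
    43]
 [  53   27    9   49   48   50   50   50   50   50   50   44    7   11
    86]
 [  55   30   11   52   51   52   49   44   36   38   37   22   16    9
    84]
 [  69   38   14   11    7   10   36   41   37   38   34   18   24   87
    84]
 [  88   56   18    8    9    9   37   41   37   36   35   25   89   87
    86]
 [  87   87   35    9    4    9   33   33   36   35   34   89   90   88
    93]]
open [0.61860934 0.2676493  0.05152014] 183 ang 46.8126086313832 0.09031348133970206
```

View pics/t9.png

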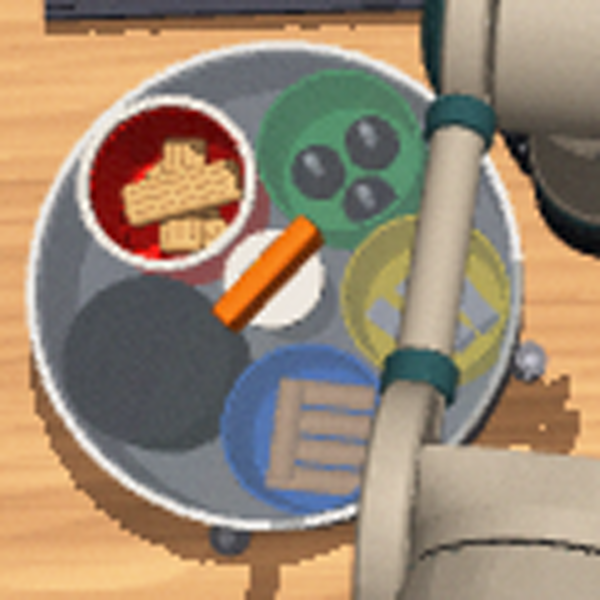

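Run:
```python
from h import *
im,d=get_image('top'); g=im.astype(int); m=((g.max(2)<85)).astype(np.uint8); m[:, :145]=0; m[:,195:]=0; m[:185]=0; m[232:]=0
n,l,st,ce=cv2.connectedComponentsWithStats(m);i=1+np.argmax(st[1:,4]);print(st[i],ce[i])
q=cv2.morphologyEx((l==i).astype(np.uint8),cv2.MORPH_OPEN,np.ones((9,9)));c=cv2.findContours(q,0,1)[0][0];e=cv2.fitEllipse(c);print(e)
for z in (.07,.078,.082):
    w=onz('top',e[0],z)[:2]-[.5568,.2018];print(z,np.degrees(np.arctan2(w[1],w[0])),np.hypot(*w))
```

```text
[153 190  37  35 406] [169.87684729 207.49014778]Traceback (most recent call last):
  File "<stdin>", line 4, in <module>
IndexError: tuple index out of range
```

>>> {"method": "jog_arm", "body": {"targets": [[0.05,[0.001,0.03,0],0],[0.05,[0,0.05,0],0],[0.05,[0,0.05,0],0],[0.05,[0,0.05,0],0],[0.05,[0,0.022,-0.01],0],[0.05,[0,0,-0.03],0],[0.05,[0,0,-0.03],0],[0.05,[0,0,-0.016],0],[0.05,[0,0,0],0]]}}

```text
clock: 22.95
position: [0.5539, 0.2014, 0.114]
ee_rot: [-0.657, 0.658, -0.261, 0.26]
contact_force: [-0.1, 0.6, 0.4]
width: 0.0499
```

```bash
python3 st.py
```

```text
t 22.95 p [0.5539 0.2014 0.114 ] jaw yaw 46.8 y [-0.003 -0.001 -1.   ] q [ 0.23  0.4   1.67 -0.    1.07 -0.59] w 0.0499 F [-0.1  0.6  0.4] M [-0.05  0.    0.01]
```

>>> {"method": "jog_arm", "body": {"targets": [[0.05,[0.002,0,0],0],[0,[0,0,0],0],[0,[0,0,0],0],[0,[0,0,0],0],[0,[0,0,0],0],[0,[0,0,0],0]], "force": 40}}

```text
clock: 23.7
position: [0.5561, 0.2001, 0.1165]
ee_rot: [-0.656, 0.658, -0.26, 0.261]
contact_force: [-2.9, -4.1, 5.6]
width: 0.015
```

```bash
python3 st.py;  python3 - <<'E'
from h import *
for z in (.07,.078,.082):
    w=onz('top',(169.9,207.5),z)[:2]-[.5568,.2018];print(z,np.degrees(np.arctan2(w[1],w[0])),np.hypot(*w))
E
```

```text
t 23.7 p [0.5561 0.2001 0.1165] jaw yaw 46.8 y [-0.001 -0.002 -1.   ] q [ 0.23  0.4   1.66 -0.    1.08 -0.59] w 0.015 F [-2.9 -4.1  5.6] M [-0.64  0.47 -0.04]
0.07 121.3193103727313 0.09064830770348818
0.078 122.6045018521139 0.08958626239477359
0.082 123.2584257204952 0.0890724426998608
```

>>> {"method": "jog_arm", "body": {"targets": [[0,[0,0,0],0.06],[0,[0,0,0],0.14],[0,[0,0,0],0.18],[0,[0,0,0],0.18],[0,[0,0,0],0.18],[0,[0,0,0],0.18],[0,[0,0,0],0.16],[0,[0,0,0],0.12],[0,[0,0,0],0.053],[0,[0,0,0],0]]}}

```text
clock: 24.95
position: [0.5564, 0.2023, 0.1165]
ee_rot: [0.686, -0.685, -0.174, 0.174]
contact_force: [-3.3, 2.5, 6.1]
width: 0.0151
```

```bash
python3 st.py
```

```text
t 24.95 p [0.5564 0.2023 0.1165] jaw yaw 118.5 y [ 0.     0.002 -1.   ] q [ 0.23  0.4   1.66  0.    1.08 -1.84] w 0.0151 F [-3.3  2.5  6.1] M [0.27 0.4  0.07]
```

>>> {"method": "jog_arm", "body": {"targets": [[0.05,[0,0,0],0],[0.05,[0,0,0],0],[0.05,[0,0,0],0],[0.05,[0,0,0.03],0],[0.05,[0,0,0.045],0],[0.05,[0,-0.03,0.03],0],[0.05,[0,-0.05,0],0],[0.05,[0,-0.05,0],0],[0.05,[0,-0.05,0],0],[0.05,[0,-0.05,0],0]]}}

```text
clock: 26.2
position: [0.5568, -0.0302, 0.2203]
ee_rot: [-0.685, 0.685, 0.174, -0.174]
contact_force: [0.0, -0.3, 0.3]
width: 0.05
```

```bash
python3 op.py .513 .28
python3 - <<'E'
from h import *
im,d=get_image('top'); save(im,'t10.png',(140,135,260,255),5)
r=spot_point('shut_place','top');print([(x['score'],onz('top',x['position'],.087)) for x in r])
r=spot_point('lid_opening','top');print([(x['score'],onz('top',x['position'],.087)) for x in r])
E
```

```text
open [0.51397874 0.28153893 0.05130938] 192 ang 118.2366095978353 0.09050942890737082
[(0.66, array([0.50855384, 0.27924023, 0.087     ]))]
[(0.66, array([0.50881878, 0.27805255, 0.087     ]))]
```

View pics/t10.png

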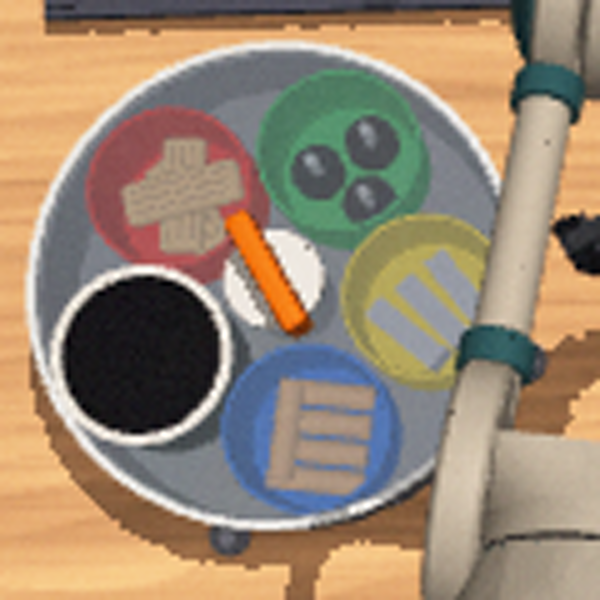

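```bash
python3 st.py
python3 - <<'E'
from h import *
im,d=get_image('side'); save(im,'s11.png')
E
```

```text
t 26.4 p [ 0.5568 -0.0293  0.2201] jaw yaw 118.4 y [-0.     0.001 -1.   ] q [-0.18  0.27  1.59  0.    1.29 -2.24] w 0.05 F [-0.5  0.5 -0.4] M [0.03 0.01 0.01]
```

View pics/s11.png

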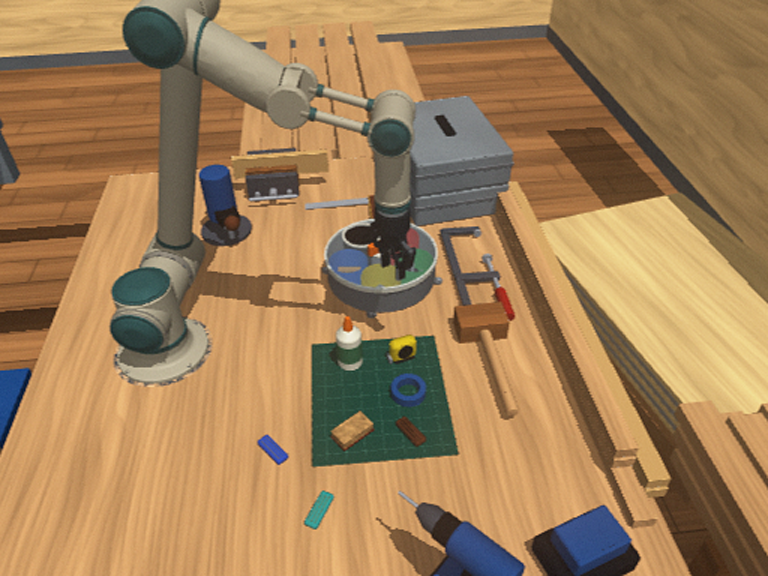

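Everything else is still in its place. The arm is clear at z = 0.22, and both beech tenons show in the red cup at top-crop pixel (185,195). The opening at (140,355) shows only black.

Run:
```python
from rig import sign_off
print(sign_off())
```

```text
the job is handed in; nothing more can be done
None
```

The job is done and handed in at about 26 s of the 72 s allowed. I turned the lid over the red cup, put in tenon_b and then tenon_a through the opening, and turned the lid back over the black blank. I then let go and moved the arm clear, with the wrist reading about zero force.

- **Red cup:** the opening sat at 46.8° against a cup direction of about 46.6°. Both tenons lie inside, tops at about 51 mm, well below the lid.
- **Shut place:** the opening ended at 118.2° against a blank direction of about 118.6°. That direction comes from the spacing of the four cups (single-cup readings spread about 2°). The picture shows only black through the opening.
- **Check that disagreed:** a rough outline of the blank's dark area gave about 122.6°. I set it aside because it probably took in the blank's side wall and shadow, and the cup-based circle matched the blank's upper and left edges in the picture.
- **Rest of the bench:** the dark tenon, clutter, glue bottle and the blue and turquoise look-alikes look unmoved in the last side picture. I judged that by eye, not by measuring.

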